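# Clamp a blank in the end-drilling jig

## Task

The wooden blank lies loose in the drilling jig. Let the jig's clamps locate and lock it by pressing their levers down with the fingertips, each right down to its stop: first the blue lever, which pushes the blank against the long fence, then the yellow one, which slides it along the fence up to the end stop with the drill bush, and last the red one, which holds it down. Do not touch or lift the blank itself, and leave the things lying about where they are.

Things in the scene. Friction and masses are not known exactly. Their poses are not given: they have to be found in the camera images.
- jig: Drilling jig: plywood board 280 x 250 x 18 mm bolted to the bench, within 15 degrees of square. Origin at bench level; x away from the robot, y left, z up. Board: x -125 to 155, y -165 to 85 mm. On it a dark long fence (face x = 50, 24 mm high), a dark end stop with a steel drill bush (face y = 50, 36 mm high), three toggle clamps. A seated blank has its origin at (27.5, 0, 18) mm.
- blank: Loose sawn wooden blank 45 x 100 x 35 mm (x, y, z), origin at the centre of its underside; it lies on the base board a few millimetres (3 to 7) short of the fence and of the end stop, its long side along the fence. Not to be touched by hand.
- side_lever (a joint): Blue lever (rad), at the near edge of the jig: 0 = up as found (handle 50 degrees above level), 0.663 = dead centre, 0.733 = fully down at its stop (handle 8 degrees above level). Pressing it drives a sprung plunger towards the fence. It stays where it is left; 3 to 6 N square to the grip moves it, and only at its stop does it go hard. Its end stands 102 mm above the bench when up.
- side_lever_grip (a point): Point on the axis of the blue lever's round grip, 63 mm from its pivot and 22 mm from its free end; the grip is 18 mm thick. It moves with the lever, down and outwards in an arc about the pivot; a fingertip pressed straight down instead tends to bind on it.
- side_lever_hinge (a point): Pivot of the blue lever, 37 mm above the bench; its axis is level, square to the line from here to the grip.
- end_lever (a joint): Yellow lever (rad), at the right-hand edge of the jig: 0 = up as found (handle 50 degrees above level), 0.663 = dead centre, 0.733 = fully down at its stop (handle 8 degrees above level). Pressing it drives a sprung plunger to the left, towards the end stop. It stays where it is left; 3 to 7 N square to the grip moves it, and only at its stop does it go hard. Its end stands 102 mm above the bench when up.
- end_lever_grip (a point): Point on the axis of the yellow lever's round grip, 63 mm from its pivot and 22 mm from its free end; the grip is 18 mm thick. It moves with the lever, down and outwards in an arc about the pivot; a fingertip pressed straight down instead tends to bind on it.
- end_lever_hinge (a point): Pivot of the yellow lever, 37 mm above the bench; its axis is level, square to the line from here to the grip.
- hold_lever (a joint): Red lever (rad), standing behind the fence, its handle reaching towards the robot above the blank: 0 = up as found (handle 52 degrees above level), 0.663 = dead centre, 0.733 = fully down at its stop (handle 10 degrees above level). Pressing it brings a sprung black foot down on the blank. It stays where it is left; 2 to 6 N square to the grip moves it, and only at its stop does it go hard. Its end stands 190 mm above the bench when up.
- hold_lever_grip (a point): Point on the axis of the red lever's round grip, 103 mm from its pivot and 22 mm from its free end; the grip is 18 mm thick. It moves with the lever, down and outwards in an arc about the pivot; a fingertip pressed straight down instead tends to bind on it.
- hold_lever_hinge (a point): Pivot of the red lever, 92 mm above the bench; its axis is level, square to the line from here to the grip.
- hold_arm: Steel arm of the red clamp with its black foot; origin at the arm's own pivot behind the fence. It swings down onto the blank when the red lever is pressed.
- next_blank: Bystander: small sawn blank 35 x 70 x 20 mm lying at the near left of the jig, origin at the centre of its underside.
- wheel_a: Bystander: pale turned wooden wheel 42 mm across, 14 mm thick, lying flat at the near right of the jig, origin at the centre of its underside.
- wheel_b: Bystander: darker turned wooden wheel 36 mm across, 14 mm thick, lying flat at the near right of the jig, origin at the centre of its underside.
- strip: Bystander: square beech strip 9 x 130 x 9 mm lying along the left side of the jig, origin at the centre of its underside.

How it is judged:
By the outcome, as a careful person would: the job done as asked, in the order asked, and still so for the second after the job is handed in, with the robot touching nothing.
It also fails if it takes over 69 s, if anything falls off the work surface, if the arm or the gripper's body presses on something with over 40 N, if the wrist force passes 120 N, or if a joint passes its speed limit or range.

## Robot

A 6-joint arm with a two-finger parallel gripper is mounted at the origin on a cart in front of the work surface, level with it; the furniture and walls round the work are solid. World frame = base frame: x ahead of the robot, y to its left, z up, the work surface at z = 0. Lengths are in m, angles in rad, forces in N, time in s.
With the tool pointing down it reaches from about 0.25 to 0.8 m from the base axis. Payload 3.9 kg.
Tool frame: the origin (TCP) lies at the very end of the fingers, on their centre line; the grasp point (between the pads) lies 19 mm behind it; z points along the fingers, y is the direction in which the jaws open and shut (so a half turn about z gives the same grasp; the last joint's range is limited). The gripper opens to 85 mm and grips with 20 to 120 N. Pads are 22 mm wide; open, the fingers measure 114 mm over their backs; the gripper's body (76 mm by 85 mm) begins 54 mm behind the grasp point. The pads swing forward as they close: fully open they stand 13 mm farther back than shut.
Start: joints at [1.305, 0.26, -0.138, 1.173, 0, 1.571], TCP at [0.138, 0.507, 0.231] pointing down, gripper open.
Joint ranges: [-2.78, 2.78], [-0.83, 1.72], [-1.28, 1.37], [-1.9, 2.12], [-1.57, 1.48], [-3.14, 3.14]. Speed limits (rad/s): [2.57, 2.57, 3.14, 3.14, 3.14, 3.14].

## Interface

Orientations are given as [roll, pitch, yaw] about the fixed x, y, z axes, in that order (R = Rz(yaw) Ry(pitch) Rx(roll)).
In Python, from workcell import * gives the robot as it stands. Calls block until the motion is done:
- move_ptp(position, orientation): joint-space move of the TCP to a pose.
- move_l(position, ori=None, rate=0.15, guard=None): straight line of the TCP; ori=None keeps the orientation; rate is the mean speed in m/s. With guard (N) it stops when the force on the tool has changed by that much, and returns True; else False.
- set_joints(angles): joint-space move.
- gripper_to(opening): opening from 0.0 (shut) to 1.0 (fully open); the grip force is fixed at half the most; returns when the fingers have stopped.
- sleep(seconds).
- inverse_kinematics(position, orientation): joint angles nearest the present ones, or None.
- get_state(): the state.
- get_image(name): name is "side" or "top"; returns a dict with "pixels" (400x640x3 uint8, blue, green, red), "mtx" (3x3 intrinsics, pixels), "R" (3x3) and "t" (3): a world point X has camera coordinates R X + t. Camera axes: x right, y down, z forward; pixel columns grow to the right and rows downward; lengths in m; the calibration is good to about 2 mm. A picture is of the moment at which its call begins. There is no depth.
A pose or a line that the arm cannot do raises IKError and nothing moves.
- close_job(): hands the job in, once; it reports no verdict.
The state is a dict: "time_s": time; "joint_positions": joint angles; "joint_vel": joint speeds; "effort": joint torques, N m; "ee_pos": TCP position; "eef_rot": TCP orientation; "ft_force": force on the tool from outside, world axes, zero at the start; "wrist_torque": the same for the moment, N m; "gripper_width": opening from 0.0 (shut) to 1.0 (fully open).
Only numpy, scipy, OpenCV 4.12 (cv2) and the standard library are available. Lean on these libraries where they do the work, as an engineer would, in place of code of your own. Each camera call takes 0.05 s, during which the arm holds its last target.

## Working session

There is one attempt and no reset: what is moved stays moved. The work goes in short steps, each a Python script; the robot and the scene stay as the last script left them, time stands still between calls to the robot, and variables do not carry over. Pictures are saved under pics/ and viewed, and the job is handed in when it is done.

```bash
mkdir -p pics; ls; python3 - <<'E'
from workcell import *
import cv2
for n in("side","top"):
    d=get_image(n); cv2.imwrite(f"pics/a_{n}.png",d["pixels"]); print(n,d["mtx"],d["R"],d["t"])
s=get_state();print(s)
E
```

```text
pics
side [[476.58476823   0.         318.57689103]
 [  0.         476.58476823 205.52124618]
 [  0.           0.           1.        ]] [[-0.99348618 -0.11252909  0.017956  ]
 [-0.08170152  0.59356412 -0.80062882]
 [ 0.079436   -0.7968807  -0.59889154]] [0.56594553 0.02250847 1.3005752 ]
top [[426.88032135   0.         321.30805887]
 [  0.         426.88032135 203.66052627]
 [  0.           0.           1.        ]] [[ 0.00985764 -0.9996365   0.02509367]
 [-0.9834276  -0.01423492 -0.18074158]
 [ 0.18103309 -0.02289613 -0.98321045]] [0.23135273 0.56114495 0.89310569]
{'time_s': 0.1, 'joint_positions': array([ 1.30500799e+00,  2.60600630e-01, -1.39242089e-01,  1.17269366e+00,
        1.25270008e-05,  1.57081010e+00]), 'joint_vel': array([-0.00164425, -0.00297688,  0.00353884,  0.00046355,  0.00040484,
        0.00023458]), 'effort': array([-2.89734071e-04, -4.06508052e+01,  2.54527795e+01,  1.00510308e-02,
        3.04848477e-06, -3.54626962e-06]), 'ee_pos': array([0.13773752, 0.50597702, 0.23055665]), 'eef_rot': array([-3.13985260e+00, -1.25030159e-05,  2.87579052e+00]), 'ft_force': array([-0.39442211, -0.72563644,  0.52613888]), 'wrist_torque': array([ 0.0207175 , -0.01188823, -0.00120396]), 'gripper_width': 0.9995524273609083}
```

View pics/a_side.png

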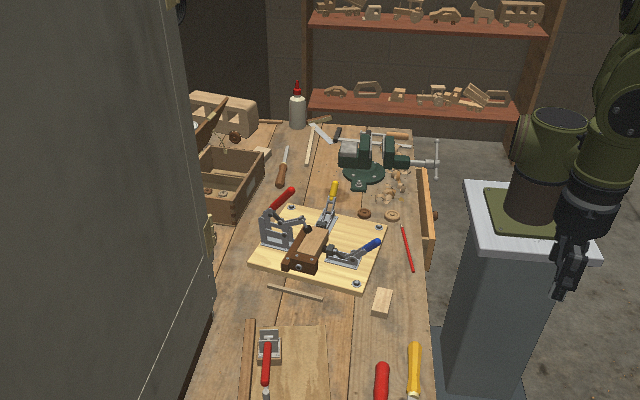

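View pics/a_top.png

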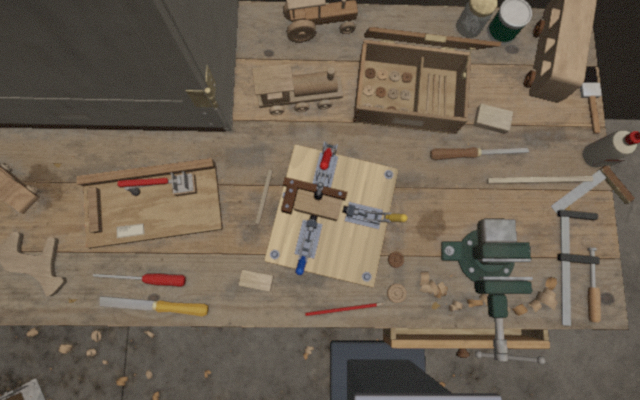

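```bash
cat > h.py <<'E'
import numpy as np, cv2
from workcell import *
def ray(d,uv):
    c=-d["R"].T@d["t"]; v=d["R"].T@np.linalg.inv(d["mtx"])@np.array([uv[0],uv[1],1.]); return c,v/np.linalg.norm(v)
def onz(d,uv,z):
    c,v=ray(d,uv); return c+v*(z-c[2])/v[2]
def tri(d1,u1,d2,u2):
    c1,v1=ray(d1,u1);c2,v2=ray(d2,u2)
    s=np.linalg.lstsq(np.c_[v1,-v2],c2-c1,rcond=None)[0]
    a,b=c1+v1*s[0],c2+v2*s[1]; return (a+b)/2,np.linalg.norm(a-b)
def proj(d,X):
    p=d["mtx"]@(d["R"]@np.asarray(X)+d["t"]); return p[:2]/p[2]
E
python3 - <<'E'
from h import *
import cv2
for n,(x0,y0,x1,y1) in {"side":(235,165,415,310),"top":(250,130,430,310)}.items():
    d=get_image(n); im=d["pixels"]; np.savez(f"cal_{n}.npz",**d)
    print(n,-d["R"].T@d["t"])
    c=im[y0:y1,x0:x1]; k=4 if n=="side" else 3.3
    cv2.imwrite(f"pics/b_{n}.png",cv2.resize(c,None,fx=k,fy=k,interpolation=cv2.INTER_CUBIC))
    # board in top
    hsv=cv2.cvtColor(im,cv2.COLOR_BGR2HSV)
    m=cv2.inRange(hsv,(15,60,140),(30,160,255))
    ms=np.zeros_like(m); ms[y0:y1,x0:x1]=m[y0:y1,x0:x1]
    cv2.imwrite(f"pics/b_{n}_m.png",cv2.resize(ms[y0:y1,x0:x1],None,fx=3,fy=3))
    print(hsv[240,350] if n=="top" else hsv[262,270])
E
```

```text
side [0.46078555 1.08672839 0.7867623 ]
[ 21  94 233]
top [0.38788316 0.25970515 0.97372758]
[ 19  68 180]
```

```bash
cd pics; python3 -c "
import cv2
print(cv2.imread('b_side.png').shape,cv2.imread('b_top.png').shape)"
```

```text
(580, 720, 3) (594, 594, 3)
```

View pics/b_side.png

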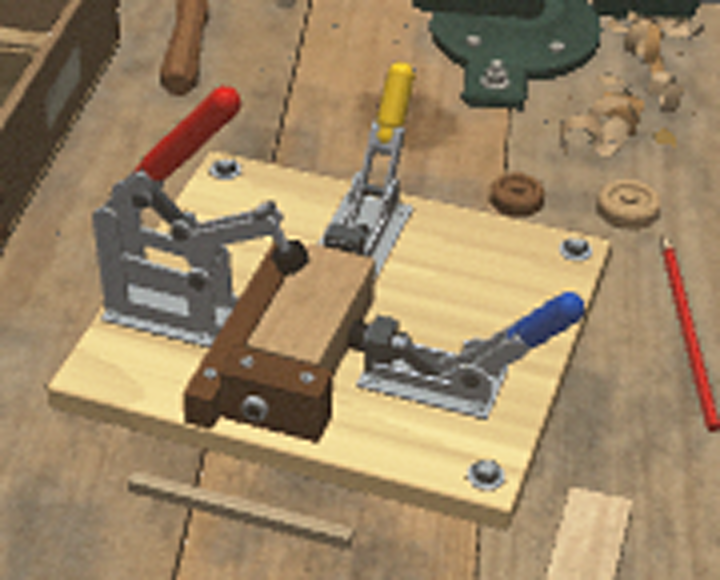

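View pics/b_top.png

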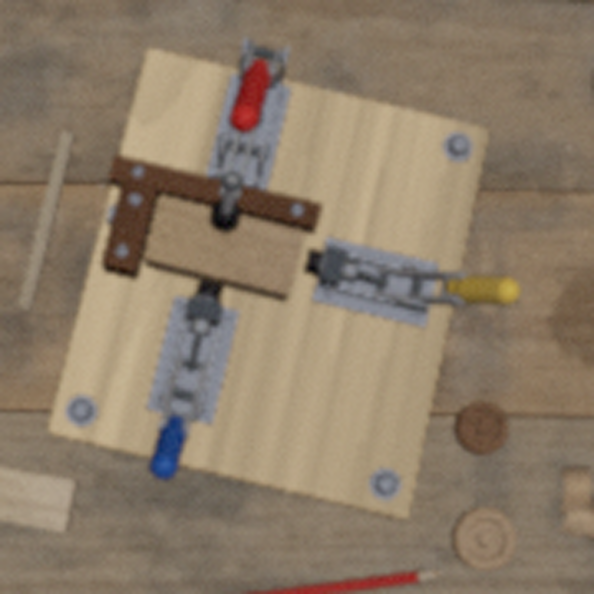

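View pics/b_top_m.png

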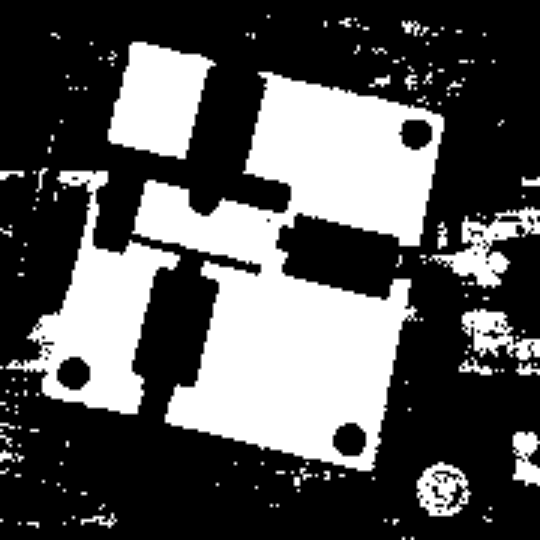

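```bash
cat > jig.py <<'E'
from h import *
def load(n): return dict(np.load(f"cal_{n}.npz"))
S,T=load("side"),load("top")
E
python3 - <<'E'
from jig import *
# top corners from zoomed picture (x3.3)
hs=cv2.cvtColor(T["pixels"],cv2.COLOR_BGR2HSV)
cz=np.array([[148,50],[487,130],[408,517],[50,432]])/3.3+[250,130]-0.35
W=np.array([onz(T,u,0.018)[:2] for u in cz])
J=np.array([[.155,.085],[.155,-.165],[-.125,-.165],[-.125,.085]])
def fit(W):
    a=J-J.mean(0);b=W-W.mean(0)
    th=np.arctan2((a[:,0]*b[:,1]-a[:,1]*b[:,0]).sum(),(a*b).sum())
    R=np.array([[np.cos(th),-np.sin(th)],[np.sin(th),np.cos(th)]])
    o=W.mean(0)-R@J.mean(0); print("th",np.degrees(th),"o",o,"res mm",np.round((W-(J@R.T+o))*1000,1).tolist()); return R,o
RT,oT=fit(W)
cs=np.array([[212,152],[610,241],[509,515],[50,392]])/4+[235,165]-0.35
# side order: far-x is left; (212,152)= far,right(-y) ; (610,241)=near,right; (509,515)= near,left ; (50,392)=far,left
W2=np.array([onz(S,u,0.018)[:2] for u in cs])[[3,0,1,2]]
RS,oS=fit(W2)
for nm,rng in dict(blue=((105,120,60),(130,255,255)),yellow=((22,170,120),(32,255,255)),red=((0,180,90),(6,255,255))).items():
  out=[]
  for D,(x0,y0,x1,y1) in ((S,(258,175,385,260)),(T,(290,140,412,280))):
    h=cv2.cvtColor(D["pixels"],cv2.COLOR_BGR2HSV); m=cv2.inRange(h,*rng); z=np.zeros_like(m); z[y0:y1,x0:x1]=m[y0:y1,x0:x1]
    n,l,st,ce=cv2.connectedComponentsWithStats(z); i=1+np.argmax(st[1:,4]); 
    p=np.argwhere(l==i)[:,::-1].astype(float); c=p.mean(0); u=np.linalg.svd(p-c,full_matrices=False)[2][0]; pr=(p-c)@u
    if u[1]>0: u=-u;pr=-pr
    out.append((c,c+u*pr.max(),c+u*pr.min(),st[i,4]))
  print(nm,[ (o[0].round(1).tolist(),o[1].round(1).tolist(),o[2].round(1).tolist(),int(o[3])) for o in out])
  X,e=tri(S,out[0][0],T,out[1][0]); print("  centroid",X.round(4),"err",e*1000)
  for R,o in((RT,oT),(RS,oS)): print("   jig mm",((X[:2]-o)@R*1000).round(1))
E
```

```text
th -12.592472604224975 o [0.53526553 0.25371853] res mm [[-2.5, -1.5], [-2.4, 3.0], [2.9, 1.0], [2.1, -2.5]]
th -12.691938714550506 o [0.5346577  0.25652743] res mm [[-2.9, 0.1], [-2.3, 0.8], [2.6, -0.7], [2.6, -0.2]]
blue [([372.6, 242.8], [379.9, 239.7], [361.7, 247.4], 85), ([300.4, 265.6], [303.0, 256.0], [298.2, 274.0], 110)]
  centroid [0.42   0.2807 0.0903] err 1.8987820326232177
   jig mm [-118.3    1.2]
   jig mm [-117.1   -1.6]
yellow [([333.2, 189.3], [335.2, 180.8], [330.8, 199.2], 107), ([393.5, 215.5], [393.0, 215.0], [394.0, 216.0], 2)]
  centroid [0.5255 0.0874 0.0917] err 3.4161423195533382
   jig mm [  26.7 -164.4]
   jig mm [  28.2 -167. ]
red [([282.1, 197.8], [293.4, 187.4], [270.4, 208.6], 188), ([325.5, 159.0], [328.6, 148.9], [322.7, 168.2], 112)]
  centroid [0.6284 0.2333 0.1584] err 0.5096892230149966
   jig mm [95.3  0.3]
   jig mm [96.5 -2.1]
```

```bash
cat >> jig.py <<'E'
th=np.radians(-12.64); RJ=np.array([[np.cos(th),-np.sin(th),0],[np.sin(th),np.cos(th),0],[0,0,1]]); OJ=np.array([.535,.2551,0])
def w(p): return OJ+RJ@np.asarray(p)
# hinge (jig), outward dir (jig), grip radius, angle up
L=dict(blue=(np.array([-.0735,0,.037]),np.array([-1.,0,0]),.063,50),
 yellow=(np.array([.0275,-.1235,.037]),np.array([0,-1.,0]),.063,50),
 red=(np.array([.1475,0,.092]),np.array([-1.,0,0]),.103,52))
def pt(n,r,a):
    h,u,_,_=L[n]; return w(h+r*(np.cos(a)*u+np.array([0,0,np.sin(a)])))
E
python3 - <<'E'
from jig import *
for nm,rng in dict(blue=((105,100,50),(130,255,255)),yellow=((20,120,90),(32,255,255)),red=((0,150,70),(8,255,255))).items():
  o=[]
  for D,(x0,y0,x1,y1) in ((S,(258,175,385,260)),(T,(290,140,412,280)) if nm!="yellow" else (T,(384,205,412,230))):
    h=cv2.cvtColor(D["pixels"],cv2.COLOR_BGR2HSV); m=cv2.inRange(h,*rng); z=np.zeros_like(m); z[y0:y1,x0:x1]=m[y0:y1,x0:x1]
    n,l,st,ce=cv2.connectedComponentsWithStats(z); i=1+np.argmax(st[1:,4]); o.append(ce[i]); print(nm,st[i].tolist(),ce[i].round(1))
  X,e=tri(S,o[0],T,o[1]); h,u,g,a=L[nm]; q=RJ.T@(X-OJ)
  r=(q[2]-h[2])/np.sin(np.radians(a)); print("  jig",(q*1000).round(1),"err",round(e*1000,1),"r",(r*1000).round(1),"hinge",((q-r*np.cos(np.radians(a))*u)*1000).round(1))
for D,nm,b,k in((S,"side",(235,165,415,310),4),(T,"top",(250,130,430,310),3.3)):
  im=cv2.resize(D["pixels"][b[1]:b[3],b[0]:b[2]],None,fx=k,fy=k,interpolation=cv2.INTER_CUBIC)
  for n in L:
    g,a=L[n][2],np.radians(L[n][3])
    for r,c in((0,(255,255,255)),(g,(0,255,0)),(g+.022,(255,0,255))):
      p=((proj(D,pt(n,r,a))-b[:2]+.5)*k).astype(int); cv2.drawMarker(im,p.tolist(),c,cv2.MARKER_CROSS,14,1)
  for x,y in((155,85),(155,-165),(-125,-165),(-125,85)):
      p=((proj(D,w([x/1e3,y/1e3,.018]))-b[:2]+.5)*k).astype(int); cv2.drawMarker(im,p.tolist(),(0,0,255),cv2.MARKER_CROSS,14,1)
  cv2.imwrite(f"pics/c_{nm}.png",im)
E
```

```text
blue [362, 238, 19, 14, 126] [372.2 244.2]
blue [296, 256, 10, 19, 117] [300.6 265.7]
  jig [-117.5   -0.4   85.9] err 1.3 r 63.8 hinge [-76.5  -0.4  85.9]
yellow [329, 180, 10, 21, 122] [333.2 189.5]
yellow [385, 214, 23, 8, 144] [396.8 217.3]
  jig [  28.2 -174.3   84.6] err 0.3 r 62.1 hinge [  28.2 -134.4   84.6]
red [269, 187, 26, 23, 226] [282.3 197.9]
red [320, 148, 11, 22, 126] [325.5 158.8]
  jig [ 95.8  -0.9 158.3] err 0.6 r 84.1 hinge [147.6  -0.9 158.3]
```

View pics/c_side.png

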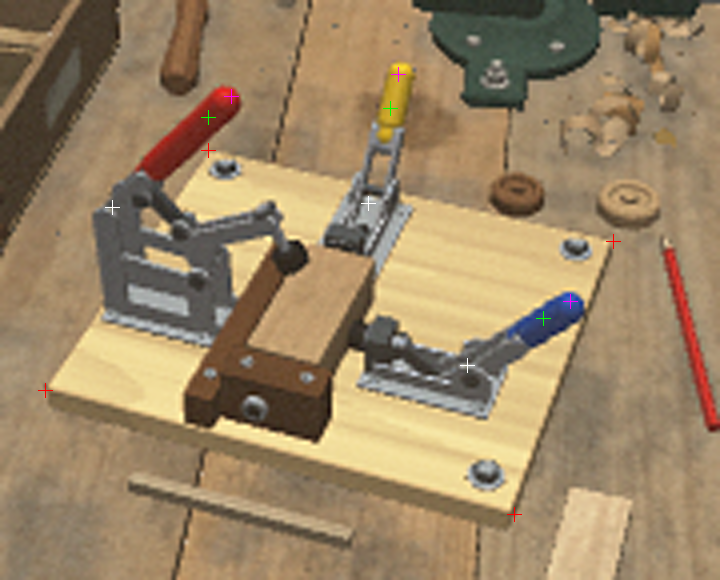

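View pics/c_top.png

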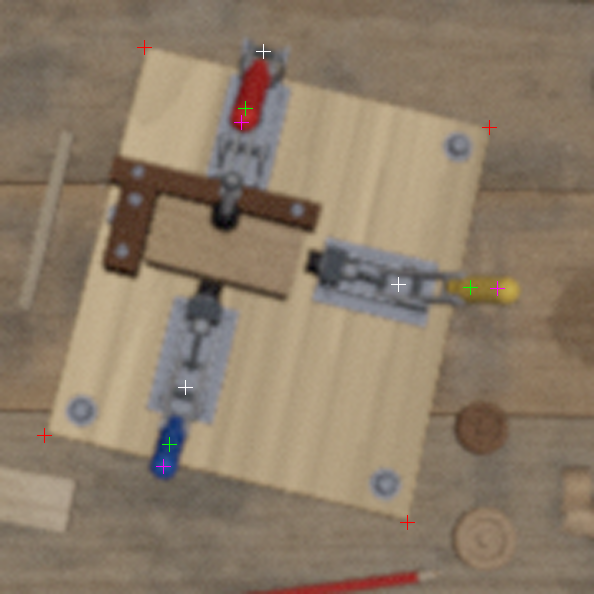

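```bash
sed -i 's/\[-.0735,0,.037\]/[-.0755,0,.037]/; s/\[.0275,-.1235,.037\]/[.028,-.134,.037]/' jig.py
cat >> jig.py <<'E'
from scipy.spatial.transform import Rotation as Ro
def pose(n,a,delta,flip=1,along=False,gap=0.,edge=0.011,rr=None):
    """lever angle a(rad), tool lagging lever normal by delta; tip gap above grip surface"""
    h,u,g,_=L[n]; g=rr or g; z=np.array([0,0,1.])
    U=RJ@u; d=np.cos(a)*U+np.sin(a)*z; nn=-np.sin(a)*U+np.cos(a)*z
    b=a-delta; m=-np.sin(b)*U+np.cos(b)*z; o=np.cos(b)*U+np.sin(b)*z
    C=w(h)+g*d+(.009+gap)*nn
    e=edge if delta>.05 else 0.
    Z=-m; Y=flip*(o if along else np.cross(z,U)); X=np.cross(Y,Z)
    return C-e*o, Ro.from_matrix(np.c_[X,Y,Z]).as_euler("xyz")
E
python3 - <<'E'
from jig import *
for n in L:
  A=np.radians(L[n][3])
  for al in(False,True):
   for f in(1,-1):
    for de in(0,15,25,35):
     r=[]
     for gap,t in((.06,0),(0.01,0),(0,.35),(0,.75),(.06,.75)):
      q=inverse_kinematics(*pose(n,A-t,np.radians(de),f,al,gap)); r.append(None if q is None else q.round(2).tolist())
     if all(x is not None for x in r): print(n,al,f,de,r[0],r[3])
     else: print(n,al,f,de,[x is not None for x in r])
E
```

```text
blue False 1 0 [0.29, 0.95, 0.47, 1.89, 0.39, -2.79] [0.56, 0.41, -0.43, 0.82, 0.09, -2.36]
blue False 1 15 [0.33, 0.77, 0.26, 1.6, 0.3, -2.68] [0.67, 0.31, -0.59, 0.58, -0.11, -2.26]
blue False 1 25 [0.37, 0.64, 0.11, 1.41, 0.24, -2.6] [0.77, 0.27, -0.71, 0.42, -0.26, -2.18]
blue False 1 35 [0.41, 0.52, -0.04, 1.22, 0.15, -2.52] [0.87, 0.25, -0.81, 0.27, -0.43, -2.1]
blue False -1 0 [0.29, 0.95, 0.47, 1.89, 0.39, 0.35] [0.56, 0.41, -0.43, 0.82, 0.09, 0.78]
blue False -1 15 [0.33, 0.77, 0.26, 1.6, 0.3, 0.47] [0.67, 0.31, -0.59, 0.58, -0.11, 0.89]
blue False -1 25 [0.37, 0.64, 0.11, 1.41, 0.24, 0.54] [0.77, 0.27, -0.71, 0.42, -0.26, 0.97]
blue False -1 35 [0.41, 0.52, -0.04, 1.22, 0.15, 0.62] [0.87, 0.25, -0.81, 0.27, -0.43, 1.04]
blue True 1 0 [0.29, 0.95, 0.47, 1.89, 0.39, -1.22] [0.56, 0.41, -0.43, 0.82, 0.09, -0.79]
blue True 1 15 [0.33, 0.77, 0.26, 1.6, 0.3, -1.1] [0.67, 0.31, -0.59, 0.58, -0.11, -0.68]
blue True 1 25 [0.37, 0.64, 0.11, 1.41, 0.24, -1.03] [0.77, 0.27, -0.71, 0.42, -0.26, -0.61]
blue True 1 35 [0.41, 0.52, -0.04, 1.22, 0.15, -0.95] [0.87, 0.25, -0.81, 0.27, -0.43,
[... 2127 characters left out ...]
3]
red False -1 0 [False, False, True, True, True]
red False -1 15 [False, False, True, True, True]
red False -1 25 [False, True, True, True, True]
red False -1 35 [0.26, 0.9, 0.91, 1.85, 0.13, 0.46] [0.54, 0.32, -0.48, 0.44, -0.31, 0.71]
red True 1 0 [False, False, True, True, True]
red True 1 15 [False, False, True, True, True]
red True 1 25 [False, True, True, True, True]
red True 1 35 [0.26, 0.9, 0.91, 1.85, 0.13, -1.11] [0.54, 0.32, -0.48, 0.44, -0.31, -0.86]
red True -1 0 [False, False, True, True, True]
red True -1 15 [False, False, True, True, True]
red True -1 25 [False, True, True, True, True]
red True -1 35 [0.26, 0.9, 0.91, 1.85, 0.13, 2.03] [0.54, 0.32, -0.48, 0.44, -0.31, 2.28]
```

```bash
cat >> jig.py <<'E'
def fm(f0): return get_state()["ft_force"]-f0
def hold(n,t,d0,d1):  return np.radians(d0+(d1-d0)*t/.733)
def approach(n,d0,flip,gap=.06):
    A=np.radians(L[n][3]); move_ptp(*pose(n,A,np.radians(d0),flip,gap=gap))
    move_l(*pose(n,A,np.radians(d0),flip,gap=.012),rate=.1)
def press(n,d0,d1,flip,tmax=.85,fs=22.):
    A=np.radians(L[n][3]); sleep(.2); f0=get_state()["ft_force"].copy(); log=[]
    t=0.
    while t<tmax:
        t+=.08 if t<.6 else .02
        P,O=pose(n,A-t,hold(n,t,d0,d1),flip)
        g=move_l(P,O,rate=.06 if t<.6 else .03,guard=30)
        f=fm(f0); a=A-t; U=RJ@L[n][1]; nn=-np.sin(a)*U+np.cos(a)*np.array([0,0,1.])
        log.append((round(t,2),round(float(f@nn),1),round(float(np.linalg.norm(f)),1),g))
        if g or np.linalg.norm(f)>fs: break
    print(n,log); return t
def retreat(n,t,d0,d1,flip,gap=.08):
    A=np.radians(L[n][3]); P,O=pose(n,A-t,hold(n,t,d0,d1),flip,gap=gap); move_l(P,O,rate=.12)
E
python3 - <<'E'
from jig import *
gripper_to(0.0)
approach("blue",25,-1); s=get_state(); print(s["time_s"],s["ee_pos"],s["ft_force"],s["gripper_width"])
for n,b,k in(("side",(235,125,415,310),3.2),("top",(250,130,430,310),3.3)):
    cv2.imwrite(f"pics/d_{n}.png",cv2.resize(get_image(n)["pixels"][b[1]:b[3],b[0]:b[2]],None,fx=k,fy=k,interpolation=cv2.INTER_CUBIC))
E
```

```text
3.2167 [0.44735637 0.27538045 0.09458344] [ 0.02688921 -0.32708029 -0.26029992] -0.003576004143883742
```

View pics/d_side.png

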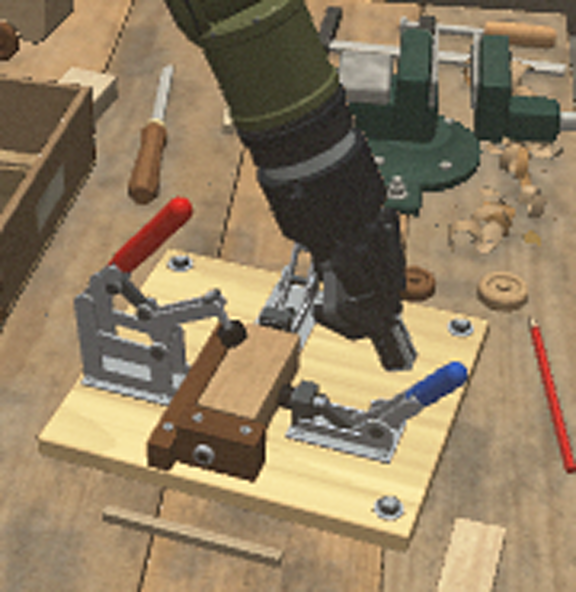

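View pics/d_top.png

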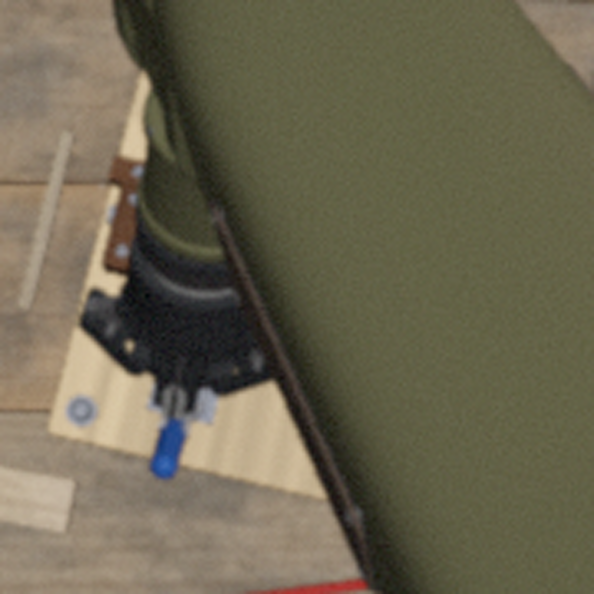

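```bash
python3 - <<'E'
from jig import *
t=press("blue",25,15,-1)
s=get_state(); print(s["time_s"],s["ee_pos"],s["ft_force"])
cv2.imwrite("pics/e_side.png",cv2.resize(get_image("side")["pixels"][125:310,235:415],None,fx=3.2,fy=3.2,interpolation=cv2.INTER_CUBIC))
E
```

```text
blue [(0.08, 0.1, 1.0, False), (0.16, 0.4, 0.8, False), (0.24, -0.1, 0.6, False), (0.32, 1.5, 2.0, False), (0.4, 0.0, 0.7, False), (0.48, 1.2, 1.4, False), (0.56, 0.4, 0.7, False), (0.64, 0.5, 0.9, False), (0.66, 1.2, 1.2, False), (0.68, 1.0, 1.4, False), (0.7, 1.4, 1.6, False), (0.72, 1.6, 1.7, False), (0.74, 1.1, 1.8, False), (0.76, 1.9, 2.5, False), (0.78, 6.8, 6.9, False), (0.8, 12.3, 12.5, False), (0.82, 20.2, 20.9, False), (0.84, 27.3, 28.6, False)]
8.2417 [0.41246335 0.28311028 0.05366822] [-5.55667756 -5.00207852 27.30309627]
```

View pics/e_side.png

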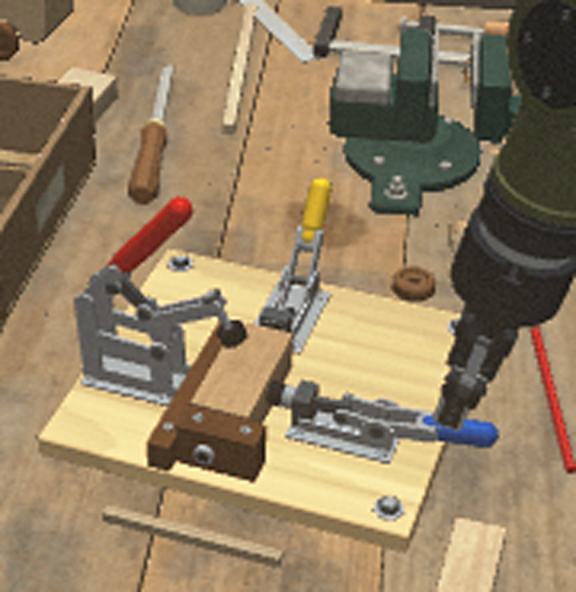

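```bash
python3 - <<'E'
from jig import *
retreat("blue",.84,25,15,-1)
d=get_image("side"); cv2.imwrite("pics/f_side.png",cv2.resize(d["pixels"][165:300,265:415],None,fx=5,fy=4.4 and 5,interpolation=cv2.INTER_CUBIC)[:600])
L["yellow"]=(L["yellow"][0],L["yellow"][1],.068,50)
P,O=pose("yellow",np.radians(50),np.radians(25),-1,gap=.09); move_ptp(P,O)
s=get_state(); print(s["time_s"],s["ee_pos"],s["ft_force"],s["joint_positions"].round(2))
for n,b,k in(("side",(265,165,415,300),5),("top",(250,130,430,310),3.3)):
    cv2.imwrite(f"pics/g_{n}.png",cv2.resize(get_image(n)["pixels"][b[1]:b[3],b[0]:b[2]],None,fx=k,fy=k,interpolation=cv2.INTER_CUBIC)[:600])
E
```

```text
10.7 [0.54187483 0.15940886 0.14783812] [-0.41289781 -0.6095688   1.05751256] [ 0.47  0.58  0.06  1.34 -0.33 -0.83]
```

View pics/f_side.png

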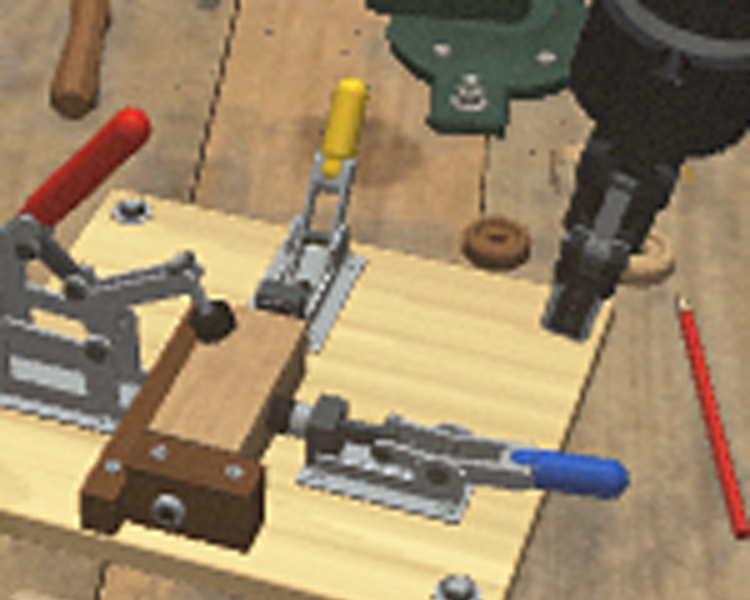

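View pics/g_side.png

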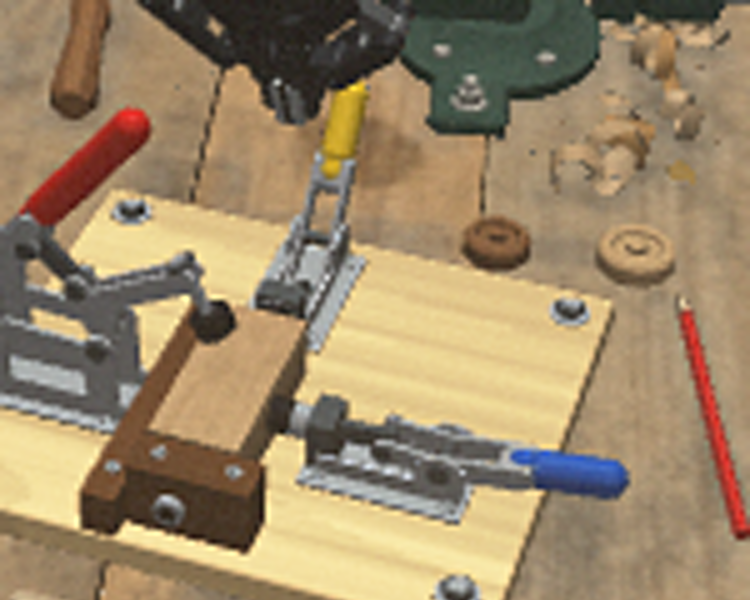

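View pics/g_top.png

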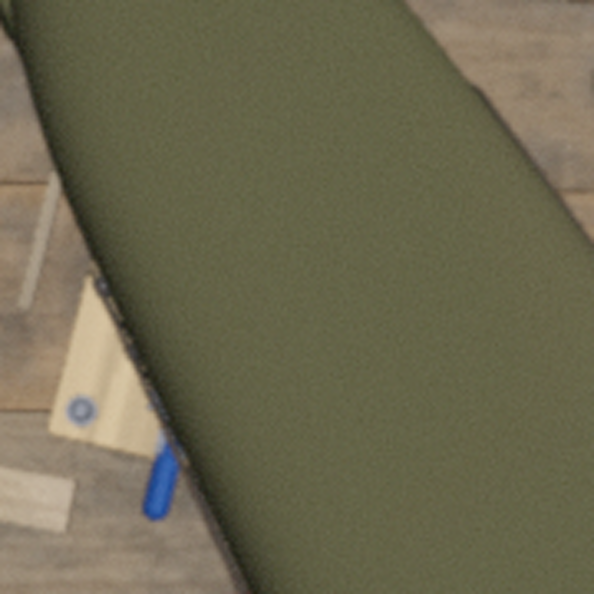

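```bash
python3 - <<'E'
from jig import *
d=get_image("side")
h=cv2.cvtColor(d["pixels"],cv2.COLOR_BGR2HSV); m=cv2.inRange(h,(105,100,50),(130,255,255))
m[:240]=0;m[275:]=0;m[:,:360]=0;m[:,395:]=0
M=cv2.moments(m,True);print("blue centroid",M["m10"]/M["m00"],M["m01"]/M["m00"],M["m00"])
for a in(4,8,12,16,20): print(a,proj(d,pt("blue",.0635,np.radians(a))))
L["yellow"]=(L["yellow"][0],L["yellow"][1],.068,50)
approach("yellow",25,-1,gap=.03)
t=press("yellow",25,15,-1)
s=get_state(); print(s["time_s"],s["ee_pos"],s["ft_force"])
cv2.imwrite("pics/h_side.png",cv2.resize(get_image("side")["pixels"][125:310,235:415],None,fx=3.2,fy=3.2,interpolation=cv2.INTER_CUBIC))
retreat("yellow",t,25,15,-1)
cv2.imwrite("pics/i_side.png",cv2.resize(get_image("side")["pixels"][165:285,265:415],None,fx=5,fy=5,interpolation=cv2.INTER_CUBIC))
E
```

```text
blue centroid 379.2413793103448 258.95862068965516 145.0
4 [379.31784609 261.18867858]
8 [379.30148813 259.71509824]
12 [379.15058574 258.21636676]
16 [378.8650133  256.70009601]
20 [378.4453941  255.17409436]
yellow [(0.08, 0.2, 0.7, False), (0.16, 0.9, 1.3, False), (0.24, 1.1, 2.1, False), (0.32, 0.4, 2.0, False), (0.4, 0.9, 1.6, False), (0.48, -0.1, 0.6, False), (0.56, 0.9, 2.0, False), (0.64, -0.2, 1.3, False), (0.66, 0.9, 1.9, False), (0.68, 0.6, 2.2, False), (0.7, 0.0, 2.4, False), (0.72, -0.2, 1.6, False), (0.74, 0.1, 1.4, False), (0.76, 0.5, 2.6, False), (0.78, 7.3, 7.6, False), (0.8, 13.2, 13.8, False), (0.82, 20.5, 21.2, False), (0.84, 28.2, 29.3, False)]
16.4833 [0.52149068 0.06390248 0.05419873] [-7.60953608  0.88958968 28.62407093]
```

View pics/h_side.png

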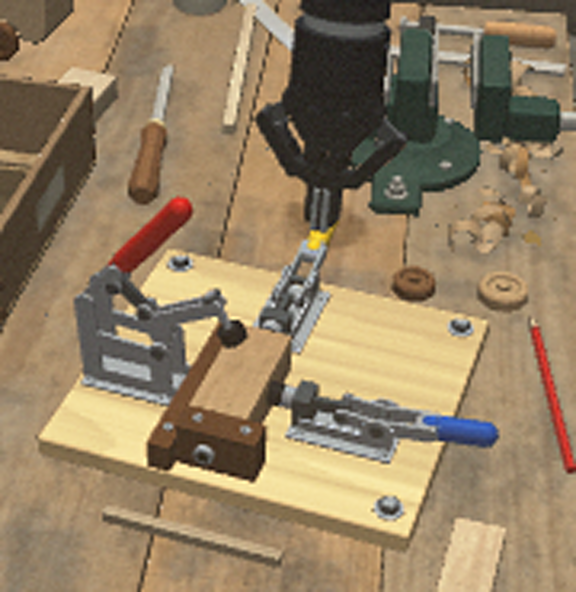

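View pics/i_side.png

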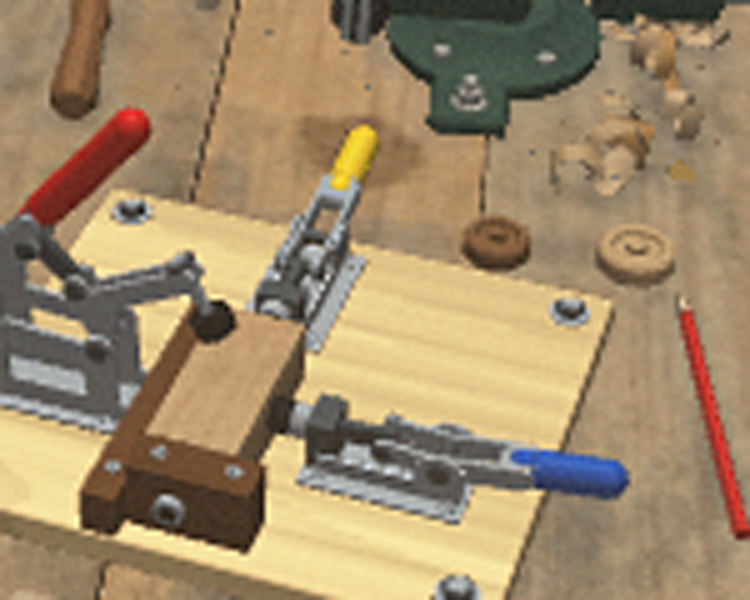

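```bash
python3 - <<'E'
from jig import *
A=np.radians(52); d0,d1=40,18
for t in np.arange(0,.86,.1):
  for gap in(0,.08):
    if gap and 0<t<.6: continue
    q=inverse_kinematics(*pose("red",A-t,hold("red",t,d0,d1),-1,gap=gap)); print(round(t,2),gap,None if q is None else q.round(2))
P,O=pose("red",A,np.radians(d0),-1,gap=.05); print(P,O)
s=get_state();p=s["ee_pos"]; print(p)
move_l([p[0]-.03,p[1],.33],rate=.25)
P2=P.copy();P2[2]=.33; 
try: move_ptp(P2,O); print("hi ok")
except IKError as e: print(e)
for n in("side","top"):
    cv2.imwrite(f"pics/j_{n}.png",get_image(n)["pixels"])
print(get_state()["time_s"],get_state()["ee_pos"])
E
```

```text
0.0 0 [0.3  0.7  0.44 1.49 0.1  0.51]
0.0 0.08 [0.26 0.85 0.86 1.77 0.1  0.47]
0.1 0 [0.32 0.65 0.33 1.39 0.08 0.53]
0.2 0 [0.34 0.61 0.24 1.3  0.06 0.55]
0.3 0 [0.35 0.56 0.15 1.21 0.04 0.57]
0.4 0 [0.37 0.53 0.07 1.13 0.01 0.59]
0.5 0 [ 0.39  0.5  -0.01  1.04 -0.02  0.61]
0.6 0 [ 0.41  0.47 -0.09  0.95 -0.04  0.63]
0.6 0.08 [ 0.38  0.46  0.11  1.15 -0.04  0.6 ]
0.7 0 [ 0.42  0.45 -0.16  0.87 -0.07  0.64]
0.7 0.08 [ 0.41  0.42  0.01  1.07 -0.07  0.63]
0.8 0 [ 0.44  0.43 -0.22  0.78 -0.11  0.66]
0.8 0.08 [ 0.43  0.38 -0.07  0.98 -0.1   0.65]
[0.67291366 0.22417154 0.20720211] [ 3.14159265 -0.20943951  2.92098304]
[0.52013245 0.06509744 0.12922584]
the arm cannot take that pose within its joint ranges
18.4583 [0.489285   0.06506031 0.32798817]
```

View pics/j_side.png

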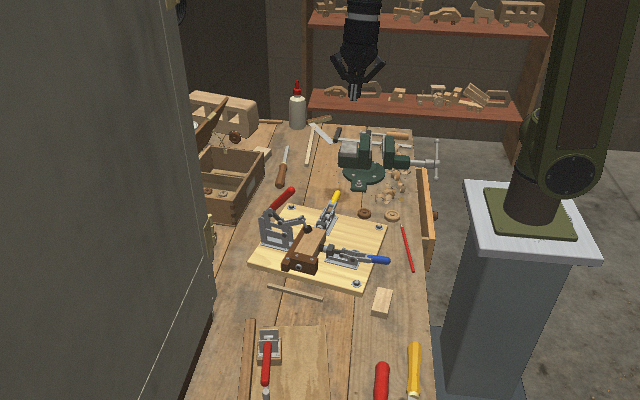

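```bash
python3 - <<'E'
from jig import *
A=np.radians(52); d0,d1=40,18
P,O=pose("red",A,np.radians(d0),-1,gap=.04)
W=[P[0]-.06,P[1]+.013,.29]; print(inverse_kinematics(W,O))
move_ptp(W,O); print(get_state()["ft_force"])
g=move_l(P,O,rate=.1,guard=10); print(g,get_state()["ee_pos"],get_state()["time_s"])
for n,b,k in(("side",(235,125,415,310),3.2),):
    cv2.imwrite(f"pics/k_{n}.png",cv2.resize(get_image(n)["pixels"][b[1]:b[3],b[0]:b[2]],None,fx=k,fy=k,interpolation=cv2.INTER_CUBIC))
E
```

```text
[0.32297283 0.64526941 0.62040922 1.72588718 0.10774137 0.53385278]
[ 0.12662549 -0.56629062  0.11450851]
False [0.66527714 0.22614277 0.20198242] 21.3333
```

View pics/k_side.png

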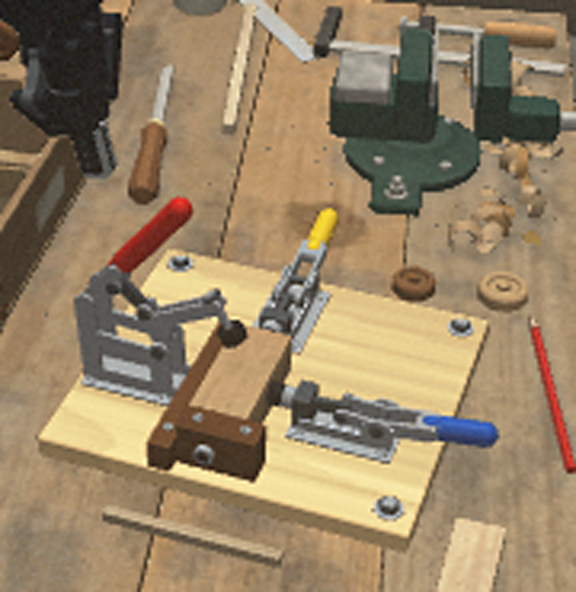

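```bash
python3 - <<'E'
from jig import *
A=np.radians(52); d0,d1=40,18
move_l(*pose("red",A,np.radians(d0),-1,gap=.01),rate=.1)
t=press("red",d0,d1,-1,tmax=.84)
s=get_state(); print(s["time_s"],s["ee_pos"],s["ft_force"])
cv2.imwrite("pics/l_side.png",cv2.resize(get_image("side")["pixels"][125:310,235:415],None,fx=3.2,fy=3.2,interpolation=cv2.INTER_CUBIC))
E
```

```text
red [(0.08, -1.3, 1.4, False), (0.16, -1.4, 1.7, False), (0.24, -0.9, 1.5, False), (0.32, -0.0, 1.5, False), (0.4, 0.8, 2.4, False), (0.48, -0.6, 1.5, False), (0.56, -0.6, 1.6, False), (0.64, 0.4, 1.1, False), (0.66, -0.1, 0.9, False), (0.68, 0.1, 1.8, False), (0.7, 0.7, 1.3, False), (0.72, 0.7, 1.7, False), (0.74, -0.6, 1.7, False), (0.76, 4.5, 4.9, False), (0.78, 11.6, 12.4, False), (0.8, 19.5, 20.9, False), (0.82, 25.4, 27.4, False)]
26.85 [0.59227687 0.24263253 0.11768799] [-7.40159667 -3.79580623 26.01944138]
```

View pics/l_side.png

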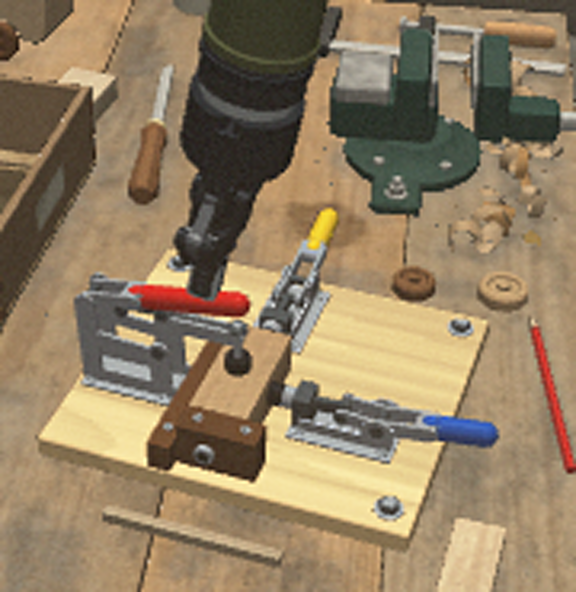

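Red is down with the foot on the blank. I'll retreat, clear the view and check everything.

```bash
python3 - <<'E'
from jig import *
retreat("red",.82,40,18,-1)
p=get_state()["ee_pos"]; move_l([p[0]-.06,p[1],.28],rate=.2)
set_joints([1.305,.26,-.138,1.173,0,1.571]); sleep(.5)
s=get_state(); print(s["time_s"],s["ft_force"],np.abs(s["joint_vel"]).max())
for n,b,k in(("side",(235,165,415,310),4),("top",(250,130,430,310),3.3)):
    d=get_image(n); np.savez(f"end_{n}.npz",**d)
    cv2.imwrite(f"pics/m_{n}.png",cv2.resize(d["pixels"][b[1]:b[3],b[0]:b[2]],None,fx=k,fy=k,interpolation=cv2.INTER_CUBIC))
    h=cv2.cvtColor(d["pixels"],cv2.COLOR_BGR2HSV)
    for nm,rng,bx in(("blue",((105,100,50),(130,255,255)),{"side":(355,235,395,275),"top":(285,250,315,295)}),("yellow",((20,120,90),(32,255,255)),{"side":(325,180,345,206),"top":(384,205,416,230)}),("red",((0,150,70),(8,255,255)),{"side":(265,190,330,240),"top":(310,140,335,200)})):
        x0,y0,x1,y1=bx[n]; m=np.zeros(h.shape[:2],np.uint8); m[y0:y1,x0:x1]=cv2.inRange(h,*rng)[y0:y1,x0:x1]; M=cv2.moments(m,True)
        r={"blue":.0635,"yellow":.063,"red":.084}[nm]; e=8 if nm!="red" else 10
        print(n,nm,np.round([M["m10"]/M["m00"],M["m01"]/M["m00"]],1),[(a,proj(d,pt(nm,r,np.radians(a))).round(1).tolist()) for a in(e,e+4)])
E
```

```text
30.6417 [0.34668635 0.18507714 0.30829776] 0.0015745160776336517
side blue [379.2 258.9] [(8, [379.3, 259.7]), (12, [379.2, 258.2])]
side yellow [335.6 195.9] [(8, [335.2, 197.1]), (12, [335.2, 195.9])]
side red [294.6 218.3] [(10, [295.2, 219.2]), (14, [294.7, 217.1])]
top blue [298.8 275.6] [(8, [298.5, 276.3]), (12, [298.5, 275.9])]
top yellow [403.2 222.2] [(8, [403.1, 222.4]), (12, [403.2, 222.1])]
top red [321.3 179.5] [(10, [320.9, 179.8]), (14, [321.1, 178.6])]
```

View pics/m_side.png

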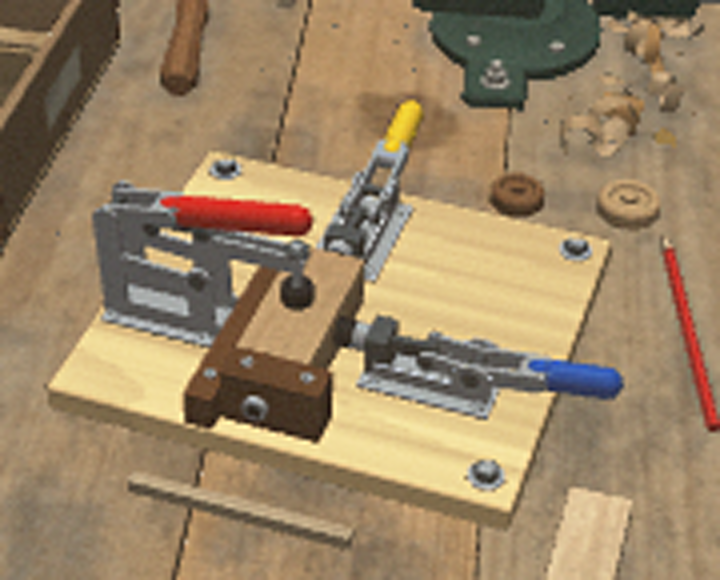

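View pics/m_top.png

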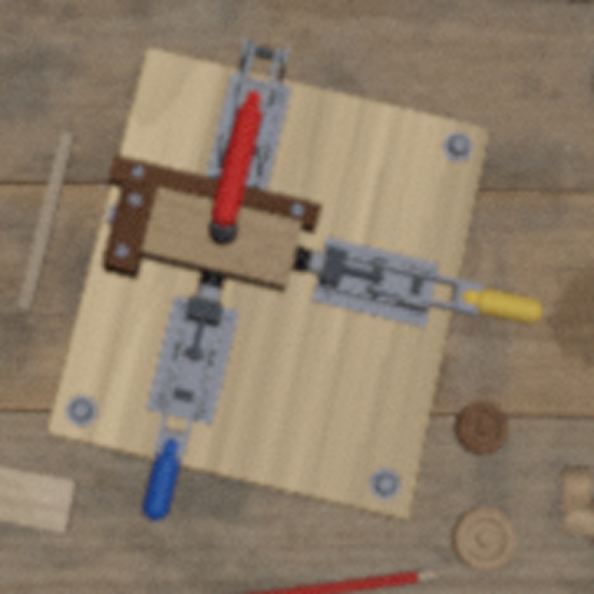

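```bash
python3 - <<'E'
from jig import *
close_job()
E
```

```text
the job is handed in; nothing more can be done
```

I pressed the blue, yellow and red levers in that order with the shut fingertips, following each grip's arc. I then parked the arm clear and handed the job in at about 31 s of the 69 s.

- **Levers:** each one moved with only a few newtons, then the force climbed steadily to 27–29 N, as expected at a stop. I stopped pressing there.
- **Final pictures:** these were taken with the arm away and showed all three levers down. The side view read each one about 2° above its nominal stop angle. That is under 1.5 px, and I put it down to image error, since the force rise had already shown the stops.
- **Blank:** it lies against the fence and the end stop with no visible gap, and the red clamp's foot is on it. I judged this by eye and did not measure it. The fingers pressed only the levers.
- **Bystanders:** the two wheels, the strip and the small blank looked unmoved.
- **Disagreements:** the measured board corners were up to about 4 mm off the nominal outline. My first guess for the yellow hinge was about 11 mm off, and I corrected it before pressing. One high waypoint above the red lever was out of reach, and nothing moved on that call. I took a lower route instead.

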